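Put fresh pots of tea on the warming plate and log their temperatures

ROBOT

A 6-joint arm with a two-finger parallel gripper is mounted at the origin on the work surface. World frame = base frame: x ahead of the robot, y to its left, z up, the work surface at z = 0. Lengths are in m, angles in rad, forces in N, time in s.
With the tool pointing down it reaches from about 0.425 to 0.925 m from the base axis. Payload 12.5 kg.
Tool frame: the origin (TCP) lies midway between the tips of the shut fingers; the grasp point (between the pads) lies 19 mm behind it (env.tcp_to_grasp is the distance from the TCP to the grasp point, in m); z points along the fingers, y is the line along which they close (so a half turn about z gives the same grasp; the last joint's range is limited). The gripper opens to 85 mm and grips with 20 to 120 N. Pads are 22 mm wide; open, the fingers measure 114 mm over their backs; the gripper's body (76 mm by 85 mm) begins 54 mm behind the grasp point. The pads swing forward as they close: fully open they stand 13 mm farther back than shut.
Start: joints at [-1.349, 0.491, 1.559, -0, 1.092, -0.106], TCP at [0.201, -0.592, 0.205] pointing down, gripper open.
Joint ranges: [-3.1, 3.1], [-0.84, 2.19], [0.05, 2.79], [-1.13, 4.28], [0.06, 2.93], [-2.69, 2.69]. Speed limits (rad/s): [2.22, 2.22, 2.79, 3.14, 3.14, 3.14].

INTERFACE

Orientations are given as a unit quaternion [w, x, y, z].
In Python, from workcell import env gives the robot as it stands. Calls block until the motion is done:
- env.move_ptp(position, orientation): joint-space move of the TCP to a pose.
- env.line_to(position, attitude=None, speed=0.15, stop_force=None): straight line of the TCP; attitude=None keeps the orientation; speed is the mean speed in m/s. With stop_force (N) it stops when the force on the tool has changed by that much, and returns True; else False.
- env.move_joints(angles): joint-space move.
- env.set_gripper(opening, newtons=None): finger opening in m; newtons is the grip in N (None keeps the last); returns when the fingers have stopped.
- env.pause(seconds).
- env.ik(position, orientation): joint angles nearest the present ones, or None.
- env.get_state(): the state.
- env.camera(name): name is "scene" or "top" or "wrist"; returns (picture, depth): 420x560x3 uint8, red, green, blue; 420x560 float32, m along the optical axis (not along the pixel's ray), 0 where there is no reading.
- env.calibration(name): a dict with "mtx" (3x3 intrinsics, pixels), "D" ([k1, k2, p1, p2, k3] as OpenCV has them; the pictures are not rectified), "T" (4x4, takes a point from camera to world coordinates). Camera axes: x right, y down, z forward; pixel columns grow to the right and rows downward; lengths in m; the calibration is good to about 2 mm. A picture is of the moment at which its call begins: read the wrist's pose just before it. calibration takes no time and is no camera call; for the wrist camera it gives the pose at the moment of the call.
A pose or a line that the arm cannot do raises env.Unreachable and nothing moves.
- env.finish_job(): hands the job in; it is judged then, once.
The state is a dict: "time": time; "q": joint angles; "joint_velocities": joint speeds; "joint_torque": joint torques, N m; "eef_pos": TCP position; "eef_rot": TCP orientation; "wrist_force": force on the tool from outside, world axes, zero at the start; "ft_torque": the same for the moment, N m; "grip_width": finger opening in m; "grip_force": force on a finger pad.
Only numpy, scipy, OpenCV 4.12 (cv2) and the standard library are available. Lean on these libraries where they do the work, as an engineer would, in place of code of your own. Each camera call takes 0.05 s, during which the arm holds its last target. There are 200 camera calls.

TASK

Fresh pots of tea have come out on the wooden board. Get the warming plate ready - turn its switch knob clockwise until it clicks over to on, set the heat slider to the white keep-warm line - and stand every pot upright, centred on a ring of its own. Only then take each pot's temperature with the probe, the smallest pot first as it cools fastest and so on up to the largest: press the sprung tip gently onto the white dot on the lid so that it gives a little, hold about a second, and when all are done put the probe back in its stand, leaving the other tableware where it is.

Things in the scene. Friction and masses are not known exactly. Their poses are not given: they have to be found in the camera images.
- ring1 (a point): Centre of a white ring, 100 mm across, one of four printed on the black glass top of the fixed warming plate, 45 mm above the table. Axes: the plate's (x away from the robot, y left, z up; turned by at most 0.1 rad). It lies at x -67, y -30 mm from the plate's centre; the plate is 300 (x) by 360 (y) mm.
- ring2 (a point): Centre of a white ring, 100 mm across, one of four printed on the black glass top of the fixed warming plate, 45 mm above the table. Axes: the plate's (x away from the robot, y left, z up; turned by at most 0.1 rad). It lies at x 67, y -30 mm from the plate's centre; the plate is 300 (x) by 360 (y) mm.
- ring3 (a point): Centre of a white ring, 100 mm across, one of four printed on the black glass top of the fixed warming plate, 45 mm above the table. Axes: the plate's (x away from the robot, y left, z up; turned by at most 0.1 rad). It lies at x -67, y 105 mm from the plate's centre; the plate is 300 (x) by 360 (y) mm.
- ring4 (a point): Centre of a white ring, 100 mm across, one of four printed on the black glass top of the fixed warming plate, 45 mm above the table. Axes: the plate's (x away from the robot, y left, z up; turned by at most 0.1 rad). It lies at x 67, y 105 mm from the plate's centre; the plate is 300 (x) by 360 (y) mm.
- switch (a joint): The switch knob, rad: 0 = off, 1.2 = on (end stop). Turns clockwise seen from above. A sprung detent (about 0.1 N m) holds it at either end; past half way (0.6) it clicks over to on (white dash; black dot: off). Off, its grip bar points along the plate's x.
- heat (a joint): The heat slider, m: 0 at the end near the robot, grows towards the plate's +x, 0.100 at the far end; at 0.065 its centre is on the keep-warm line: the one white line, longer and thicker than the thin grey scale marks, across its track. About 1.2 N of friction; stays where it is left.
- heat_top (a point): Top centre of the slider's black grip, which is 20 mm along the track (the plate's x), 28 mm across it, 40 mm tall, over a track housing 40 mm wide whose top is 14 mm above the strip.
- pot1: The smallest of four copper teapots (two to four are present), 76 mm across, 62 mm high to the flat lid. Origin: centre of the foot; x to the spout, 65 mm out. 0.3 kg or so. Grip: the black level bar of the bail handle, 16 mm thick, 54 mm long along the pot's x, on its axis 112 mm above the foot; fingers close along y. Starts on the wooden board (300 by 300, 18 mm high).
- pot1_dot (a point): Centre of the round white measuring dot, 17 mm across, on that pot's lid: 21 mm from the pot's axis towards its +y, beside the bail, at the lid's height (62 mm above the foot). A knob 20 mm high stands at the lid's centre.
- pot2: The second smallest of four copper teapots (two to four are present), 84 mm across, 80 mm high to the flat lid. Origin: centre of the foot; x to the spout, 69 mm out. 0.4 kg or so. Grip: the black level bar of the bail handle, 16 mm thick, 58 mm long along the pot's x, on its axis 130 mm above the foot; fingers close along y. Starts on the wooden board (300 by 300, 18 mm high).
- pot2_dot (a point): Centre of the round white measuring dot, 17 mm across, on that pot's lid: 21 mm from the pot's axis towards its +y, beside the bail, at the lid's height (80 mm above the foot). A knob 20 mm high stands at the lid's centre.
- pot3: The second largest of four copper teapots (two to four are present), 92 mm across, 98 mm high to the flat lid. Origin: centre of the foot; x to the spout, 73 mm out. 0.5 kg or so. Grip: the black level bar of the bail handle, 16 mm thick, 62 mm long along the pot's x, on its axis 148 mm above the foot; fingers close along y. Starts on the wooden board (300 by 300, 18 mm high).
- pot3_dot (a point): Centre of the round white measuring dot, 17 mm across, on that pot's lid: 21 mm from the pot's axis towards its +y, beside the bail, at the lid's height (98 mm above the foot). A knob 20 mm high stands at the lid's centre.
- pot4: The largest of four copper teapots (two to four are present), 100 mm across, 116 mm high to the flat lid. Origin: centre of the foot; x to the spout, 77 mm out. 0.6 kg or so. Grip: the black level bar of the bail handle, 16 mm thick, 66 mm long along the pot's x, on its axis 166 mm above the foot; fingers close along y. Starts on the wooden board (300 by 300, 18 mm high).
- pot4_dot (a point): Centre of the round white measuring dot, 17 mm across, on that pot's lid: 21 mm from the pot's axis towards its +y, beside the bail, at the lid's height (116 mm above the foot). A knob 20 mm high stands at the lid's centre.
- stand_rim (a point): Centre of the mouth of the probe stand, 95 mm above the table. The stand is fixed and upright: a weighted tube 52 mm across with a wider foot, its bore 28 mm across and 87 mm deep.
- probe: Surface-temperature probe, 0.11 kg, upright in its stand at the start. Origin: centre of the underside of its round hand guard (52 mm across, 6 mm thick), which rests on the stand's rim; z up. Above it a handle 24 by 24 mm, faces along the probe's x and y, reaches 76 mm above the origin (grip it about 40 mm above); below it a thin stem and the tip, 80 mm below the origin.
- probe_tip (a point): Centre of the flat end of the probe's sprung tip, 10 mm across; on the probe's axis, 80 mm below its origin when free.
- tip (a joint): How far the sprung tip is pushed in, m: 0 free, 0.008 its stop. It starts to give at about 1 N and takes about 3 N at 0.005. A reading is taken while its end is pressed on a dot so that it gives: pushed in 0.0015 or more.
- switch_grip (a point): Point to grip the switch knob, near the front of the control strip, an 80 mm wide strip along the plate's right end: on the knob's vertical axis, in a black upright bar 14 mm thick, 46 mm long; the bar's top is 7 mm above this point, the round skirt under it 23 mm below.
- cup: White teacup, 85 mm across, on its saucer; not part of the job, to be left alone. Origin: centre of its underside.
- sugar: White lidded sugar bowl, 86 mm across, 85 mm high; not part of the job, to be left alone. Origin: centre of its underside.
- milk_jug: White milk jug, 74 mm across, 88 mm high; not part of the job, to be left alone. Origin: centre of its underside.
- honey: Honey jar, 66 mm across, 100 mm high; not part of the job, to be left alone. Origin: centre of its underside.
Things that resemble listed ones, but are neither listed nor needed, are in the scene too. Leave any purple or red look-alike of the pot2 alone. What is shaped like the probe but turquoise is not meant.

How it is judged:
On the way, in this order (a step that is already met when the one before it is completed fails the run):
1. the switch is clicked to on, the heat slider is on the keep-warm line, and every pot stands upright on a ring of its own (value of joint switch above 1 rad and value of joint heat between 0.06 and 0.07 m and (distance between pot1 and ring1 below 0.02 m or distance between pot1 and ring2 below 0.02 m or distance between pot1 and ring3 below 0.02 m or distance between pot1 and ring4 below 0.02 m) and angle between each of pot1, pot2, pot3, pot4's own z axis and vertical below 0.12 rad and (distance between pot2 and ring1 below 0.02 m or distance between pot2 and ring2 below 0.02 m or distance between pot2 and ring3 below 0.02 m or distance between pot2 and ring4 below 0.02 m) and (distance between pot3 and ring1 below 0.02 m or distance between pot3 and ring2 below 0.02 m or distance between pot3 and ring3 below 0.02 m or distance between pot3 and ring4 below 0.02 m) and (distance between pot4 and ring1 below 0.02 m or distance between pot4 and ring2 below 0.02 m or distance between pot4 and ring3 below 0.02 m or distance between pot4 and ring4 below 0.02 m)), for 0.2 s.
2. the probe's tip is pressed on the white dot of the smallest pot, on the plate, and held (distance between probe_tip and pot1_dot below 0.01 m and contact force between probe and pot1 above 1 N and z of pot1 in the frame of ring1 above -0.01 m), for 0.5 s.
3. the probe's tip is pressed on the white dot of the second smallest pot, on the plate, and held (distance between probe_tip and pot2_dot below 0.01 m and contact force between probe and pot2 above 1 N and z of pot2 in the frame of ring1 above -0.01 m), for 0.5 s.
4. the probe's tip is pressed on the white dot of the second largest pot, on the plate, and held (distance between probe_tip and pot3_dot below 0.01 m and contact force between probe and pot3 above 1 N and z of pot3 in the frame of ring1 above -0.01 m), for 0.5 s.
5. the probe's tip is pressed on the white dot of the largest pot, on the plate, and held (distance between probe_tip and pot4_dot below 0.01 m and contact force between probe and pot4 above 1 N and z of pot4 in the frame of ring1 above -0.01 m), for 0.5 s.
At the end, for the whole second after the job is handed in: Switch on (over 1.0 rad), slider within 5 mm of the keep-warm line, every pot present upright and at rest with its foot's centre within 20 mm of a ring's centre, probe upright (within 0.12 rad) and at rest in its stand with the guard down on the rim (within 15 mm) (all of step 1 and linear speed of each of pot1, pot2, pot3, pot4, probe below 0.03 m/s and distance between probe and stand_rim below 0.015 m and angle between probe's own z axis and vertical below 0.12 rad); the robot touches nothing.
It fails at once if the cup, sugar bowl, milk jug or honey jar is pushed more than 40 mm from its place (distance of any of cup, sugar, milk_jug, honey from where it was at the start of the episode above 0.04 m).
It fails at once if the probe is pressed on a pot with more than 25 N (contact force between probe and pot1 above 25 N or contact force between probe and pot2 above 25 N or contact force between probe and pot3 above 25 N or contact force between probe and pot4 above 25 N).
It fails at once if a pot is tipped over (angle between any of pot1, pot2, pot3, pot4's own z axis and vertical above 0.8 rad).
Of pot1, pot2, pot3, pot4 only 2 to 4 are there at a start; the rules pass over those that are not, and their reading is None.
At some moment in a run one of pot1, pot2, pot3, pot4 may be knocked a few centimetres aside while the robot is not near it.
It also fails if it takes over 210 s, if anything falls off the work surface, if the arm or the gripper's body presses on something with over 40 N, if the wrist force passes 120 N, or if a joint passes its speed limit or range.

## Working session

There is one attempt and no reset: what is moved stays moved. The work goes in short steps, each a Python script; the robot and the scene stay as the last script left them, time stands still between calls to the robot, and variables do not carry over. Pictures are saved under pics/ and viewed, at most 14 in all, crops included, and the job is handed in when it is done.

```bash
ls; mkdir -p pics; cat > h.py <<'E'
import numpy as np, cv2
from workcell import env
def save(n,im,bgr=False): cv2.imwrite('pics/'+n,im if bgr else im[:,:,::-1])
def cloud(d,c):
    h,w=d.shape;u,v=np.meshgrid(np.arange(w),np.arange(h))
    p=cv2.undistortPoints(np.stack([u,v],-1).reshape(-1,1,2).astype(np.float64),c['mtx'],c['D']).reshape(h,w,2)
    P=np.concatenate([p*d[...,None],d[...,None]],-1)
    return P@c['T'][:3,:3].T+c['T'][:3,3]
def onplane(uv,c,z):
    p=cv2.undistortPoints(np.array(uv,float).reshape(-1,1,2),c['mtx'],c['D']).reshape(-1,2)
    r=np.c_[p,np.ones(len(p))]@c['T'][:3,:3].T;o=c['T'][:3,3]
    return o+r*((z-o[2])/r[:,2])[:,None]
E
python3 - <<'E'
from h import *
for n in ('top','scene'):
    c=env.calibration(n);im,d=env.camera(n);save(n+'0.png',im);np.savez(n+'0.npz',im=im,d=d,**c)
    print(n,c['T'].round(3).tolist(),c['mtx'].round(1).tolist(),c['D'])
print(env.get_state()['time'],env.get_state()['eef_rot'],env.tcp_to_grasp)
E
```

```text
pics
top [[0.0, -0.998, 0.057, 0.421], [-1.0, -0.001, -0.007, -0.045], [0.007, -0.057, -0.998, 1.745], [0.0, 0.0, 0.0, 1.0]] [[515.4, 0.0, 280.8], [0.0, 515.4, 204.6], [0.0, 0.0, 1.0]] [-0.08762289  0.          0.          0.          0.        ]
scene [[-0.659, 0.44, -0.61, 1.114], [0.752, 0.4, -0.524, 0.449], [0.013, -0.804, -0.594, 0.683], [0.0, 0.0, 0.0, 1.0]] [[380.4, 0.0, 272.7], [0.0, 380.4, 209.5], [0.0, 0.0, 1.0]] [-0.08133062  0.          0.          0.          0.        ]
0.1 [-4.67068106e-04  9.86597035e-01  1.63174971e-01 -2.58075950e-05] 0.0187
```

View pics/top0.png

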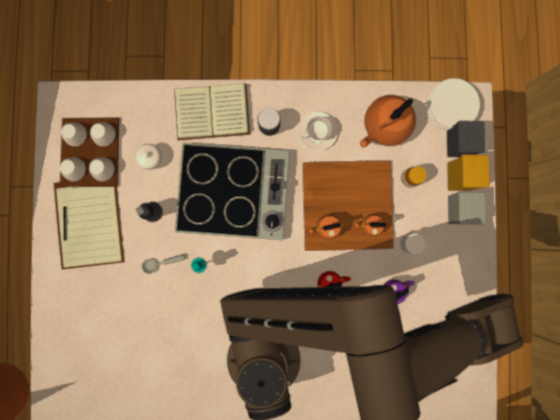

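View pics/scene0.png

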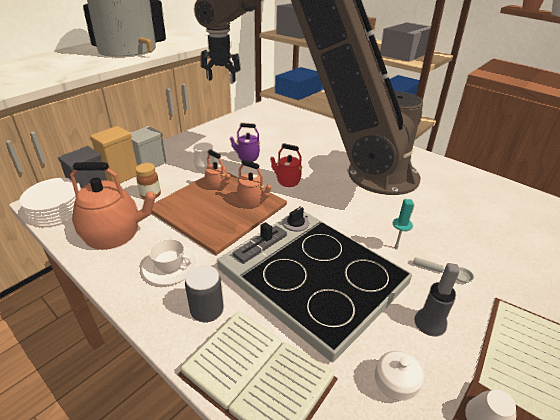

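The two copper pots on the board are at top (330,226) and (374,225). The red (330,281) and purple (397,291) pots and the big kettle (390,120) are not on the board, so they are look-alikes. The grey probe stands at (150,211); the turquoise one at (199,265) is the decoy. The plate is at (235,190), with the slider at (276,180) and the knob at (272,221).

```bash
python3 - <<'E'
from h import *
z=np.load('top0.npz');im,d=z['im'],z['d'];c={k:z[k] for k in('mtx','D','T')}
P=cloud(d,c)
# rings: ellipse fits
g=cv2.cvtColor(im,cv2.COLOR_RGB2GRAY)
print('px world',[ (n,onplane([uv],c,zz)[0].round(3)) for n,uv,zz in [('r1',(199,209),.045),('r2',(203,168),.045),('r3',(239,212),.045),('r4',(243,171),.045),('knob',(272,221),.07),('heat',(276,184),.1),('probe',(150,211),.17),('boardc',(348,205),.018)]])
for n,(u0,v0,u1,v1) in dict(potA=(312,208,345,242),potB=(355,208,392,242),probe=(135,195,165,225)).items():
    Q=P[v0:v1,u0:u1].reshape(-1,3); 
    print(n,np.percentile(Q[:,2],[50,75,85,92,97,99,100]).round(3))
a=cv2.resize(im[140:245,170:400],None,fx=3.4,fy=3.4,interpolation=cv2.INTER_CUBIC);save('crop1.png',a)
E
```

```text
px world [('r1', array([0.503, 0.213, 0.045])), ('r2', array([0.639, 0.201, 0.045])), ('r3', array([0.493, 0.081, 0.045])), ('r4', array([0.629, 0.068, 0.045])), ('knob', array([ 0.463, -0.028,  0.07 ])), ('heat', array([ 0.581, -0.041,  0.1  ])), ('probe', array([0.491, 0.345, 0.17 ])), ('boardc', array([ 0.518, -0.283,  0.018]))]
potA [0.026 0.096 0.1   0.147 0.156 0.159 1.745]
potB [0.021 0.074 0.081 0.095 0.138 0.141 1.745]
probe [0.007 0.096 0.104 0.16  0.172 0.176 1.745]
```

View pics/crop1.png

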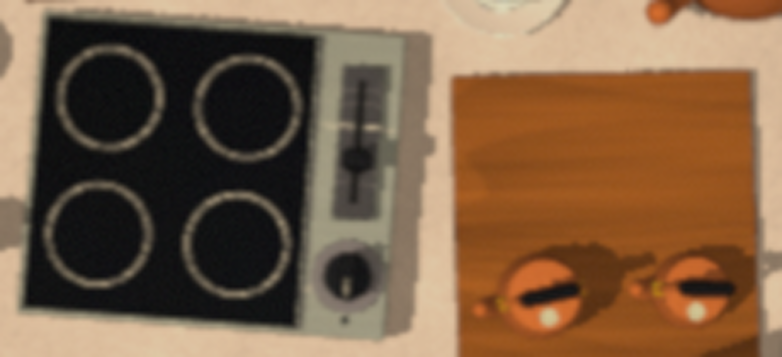

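Bar-top heights of 0.156 m and 0.138 m mean the left pot is pot2 and the right one is pot1. Only these two are present. In the crop, both dots are on the robot side and both spouts point left; the slider (357,158) is below the white line (355,127), and the knob points to off. Next I'll take wrist close-ups.

```bash
cat >> h.py <<'E'
from scipy.spatial.transform import Rotation as Ro
def quat(psi):
    "tool down, closing direction y at world angle psi"
    y=np.array([np.cos(psi),np.sin(psi),0]);z=np.array([0,0,-1.]);x=np.cross(y,z)
    q=Ro.from_matrix(np.c_[x,y,z]).as_quat();return q[[3,0,1,2]]
def pick(p,psi,span=0.):
    "psi or psi+pi: reachable (also after turning by span), smallest |q6|"
    best=None
    for k in (-1,0,1):
        a=psi+k*np.pi
        s=[env.ik(p,quat(a+t)) for t in (0,span)]
        if any(x is None for x in s): continue
        m=max(abs(x[5]) for x in s)
        if best is None or m<best[0]: best=(m,a)
    return best[1]
def view(n,p,psi):
    env.move_ptp(p,quat(psi)); env.pause(.3)
    c=env.calibration('wrist');im,d=env.camera('wrist');save(n+'.png',im);np.savez(n+'.npz',im=im,d=d,**{k:c[k] for k in('mtx','D','T')})
def load(n):
    z=np.load(n+'.npz');return z['im'],z['d'],{k:z[k] for k in('mtx','D','T')}
E
python3 - <<'E'
from h import *
c=env.calibration('wrist');s=env.get_state()
R=Ro.from_quat(np.array(s['eef_rot'])[[1,2,3,0]]).as_matrix()
print('cam in tool',(R.T@(c['T'][:3,3]-s['eef_pos'])).round(3),(R.T@c['T'][:3,:3]).round(2).tolist(),c['mtx'].round(0).tolist())
for p in ([.45,-.3,.4],[.52,.05,.42],[.48,.05,.35]):
    for k in (-1.57,0,1.57,3.14):
        q=env.ik(p,quat(k));print(p,k,None if q is None else np.round(q,2))
E
```

```text
cam in tool [ 0.078  0.002 -0.169] [[0.0, -0.95, -0.3], [1.0, 0.0, 0.0], [0.0, -0.3, 0.95]] [[350.0, 0.0, 276.0], [0.0, 350.0, 206.0], [0.0, 0.0, 1.0]]
[0.45, -0.3, 0.4] -1.57 [-0.71  0.23  1.45 -0.    1.46  0.86]
[0.45, -0.3, 0.4] 0 [-0.71  0.23  1.45 -0.    1.46 -0.71]
[0.45, -0.3, 0.4] 1.57 [-0.71  0.23  1.45 -0.    1.46 -2.28]
[0.45, -0.3, 0.4] 3.14 [-0.71  0.23  1.45 -0.    1.46  2.43]
[0.52, 0.05, 0.42] -1.57 [-0.03  0.19  1.45 -0.    1.5   1.54]
[0.52, 0.05, 0.42] 0 [-0.03  0.19  1.45 -0.    1.5  -0.03]
[0.52, 0.05, 0.42] 1.57 [-0.03  0.19  1.45 -0.    1.5  -1.6 ]
[0.52, 0.05, 0.42] 3.14 None
[0.48, 0.05, 0.35] -1.57 [-0.03  0.16  1.67 -0.    1.32  1.54]
[0.48, 0.05, 0.35] 0 [-0.03  0.16  1.67 -0.    1.32 -0.03]
[0.48, 0.05, 0.35] 1.57 [-0.03  0.16  1.67 -0.    1.32 -1.6 ]
[0.48, 0.05, 0.35] 3.14 None
```

```bash
python3 - <<'E'
from h import *
h=-np.pi/2
view('wb',[.50,-.28,.32],h)
view('wp',[.62,.06,.30],h)
view('wq',[.55,.30,.35],h)
s=env.get_state();print(s['time'])
a=[cv2.resize(load(n)[0],(400,300)) for n in('wb','wp','wq')]
save('w3.png',np.vstack([np.hstack(a[:2]),np.hstack([a[2],a[2]*0])]))
E
```

```text
5.1417
```

View pics/w3.png

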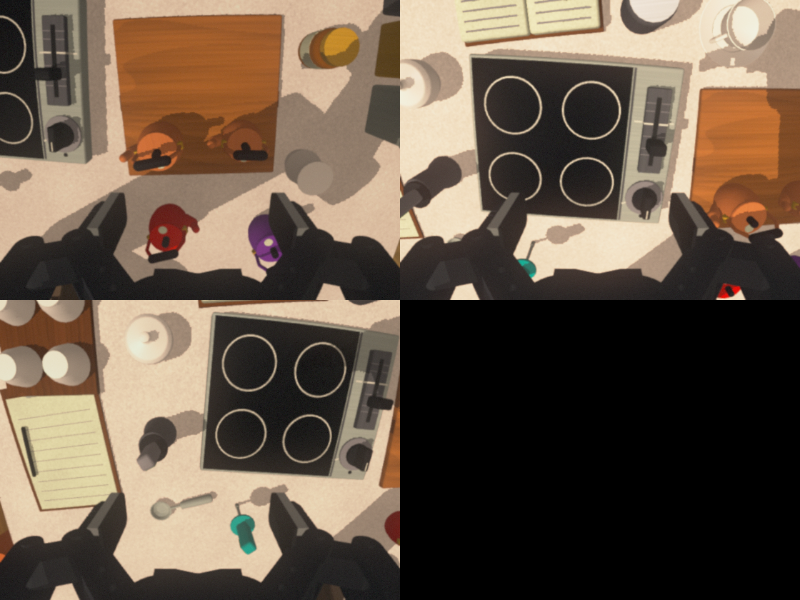

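w3 shows, at 400 px scale: in the left view, pot2 at (155,152) and pot1 at (247,145); in the right view, four rings, the slider (655,148) below the white line, and the knob (645,203); in the bottom view, the grey probe at (152,445). Next I'll measure these.

```bash
cat > meas.py <<'E'
from h import *
def circ(p):
    A=np.c_[2*p[:,:2],np.ones(len(p))];s=np.linalg.lstsq(A,(p[:,:2]**2).sum(1),rcond=None)[0]
    return s[:2],np.sqrt(s[2]+s[0]**2+s[1]**2)
def rings(im,c,minr=.04):
    g=cv2.cvtColor(im,cv2.COLOR_RGB2GRAY);out=[]
    cs,_=cv2.findContours((g>95).astype(np.uint8),cv2.RETR_LIST,cv2.CHAIN_APPROX_NONE)
    for k in cs:
        if len(k)<40: continue
        w=onplane(k,c,.045);m,r=circ(w);e=np.std(np.hypot(*(w[:,:2]-m).T)-r)
        if .04<r<.06 and e<.002: out.append((m.round(4),round(r,4)))
    return out
def plate(rs):
    "mean ring centres -> plate centre, yaw"
    m=np.array([r[0] for r in rs]);L=np.array([[-67,-30],[67,-30],[-67,105],[67,105]])/1e3
    g=np.array([[.493,.081],[.629,.068],[.503,.213],[.639,.201]])
    ids=np.argmin(np.linalg.norm(m[:,None]-g,axis=2),1)
    W=np.array([m[ids==i].mean(0) for i in range(4)])
    a=L-L.mean(0);b=W-W.mean(0)
    yaw=np.arctan2((a[:,0]*b[:,1]-a[:,1]*b[:,0]).sum(),(a*b).sum())
    R=np.array([[np.cos(yaw),-np.sin(yaw)],[np.sin(yaw),np.cos(yaw)]])
    o=W.mean(0)-R@L.mean(0);return o,yaw,W,np.abs(L@R.T+o-W).max()
E
python3 - <<'E'
from meas import *
z=np.load('top0.npz');T=(z['im'],z['d'],{k:z[k] for k in('mtx','D','T')})
for n,(im,d,c) in dict(top=T,wp=load('wp'),wq=load('wq')).items():
    rs=rings(im,c);print(n,len(rs),[r[1] for r in rs])
    try: o,yaw,W,e=plate(rs);print(o.round(4),yaw.round(4),W.round(4).tolist(),e.round(4))
    except Exception as x: print(x)
im,d,c=load('wp');P=cloud(d,c);V=im.max(2)
m=(abs(P[...,0]-.57)<.06)&(abs(P[...,1]-.085)<.03);print('glass z',np.median(P[m][:,2]))
X=P.reshape(-1,3)
for n,(x,y) in dict(heat=(.581-.02,-.041),knob=(.463,-.028)).items():
    s=X[(np.hypot(X[:,0]-x,X[:,1]-y)<.06)&(X[:,2]<.2)];zt=np.percentile(s[:,2],99.5)
    t=s[s[:,2]>zt-.006];print(n,zt.round(4),len(t),t.mean(0).round(4),t.min(0).round(4),t.max(0).round(4))
im,d,c=T;P=cloud(d,c);
for n,(x,y),zt in (('pot2',(.43,-.23),.156),('pot1',(.43,-.36),.138)):
  for v in ('top','wb'):
    im,d,c=T if v=='top' else load('wb');X=cloud(d,c)
    m=(np.hypot(X[...,0]-x,X[...,1]-y)<.09)&(abs(X[...,2]-zt)<.007)&(im.max(2)<75)
    s=X[m];mu=s.mean(0);w,vv=np.linalg.eigh(np.cov((s-mu)[:,:2].T));a=np.arctan2(vv[1,1],vv[0,1]);pr=(s-mu)[:,:2]@vv[:,1]
    print(n,v,len(s),mu.round(4),'mid',(mu[:2]+vv[:,1]*(pr.max()+pr.min())/2).round(4),'ang',a.round(3),'len',np.ptp(pr).round(3))
im,d,c=T;X=cloud(d,c)
w=(im.min(2)>140)
for n,(u0,v0,u1,v1),zt in (('dot2',(315,210,345,245),.098),('dot1',(360,210,392,245),.080)):
    mm=w[v0:v1,u0:u1]&(X[v0:v1,u0:u1,2]>.05);vv,uu=np.nonzero(mm);print(n,len(uu),onplane([[uu.mean()+u0,vv.mean()+v0]],c,zt).round(4))
for v in ('top','wq'):
    im,d,c=T if v=='top' else load('wq');X=cloud(d,c)
    m=(np.hypot(X[...,0]-.485,X[...,1]-.345)<.05)&(abs(X[...,2]-.171)<.006);s=X[m]
    print('probe',v,len(s),s.mean(0).round(4),s.min(0).round(4),s.max(0).round(4),cv2.minAreaRect((s[:,:2]*1000).astype(np.float32)))
E
```

```text
top 0 []
operands could not be broadcast together with shapes (0,1) (4,2) 
wp 6 [np.float64(0.0469), np.float64(0.0504), np.float64(0.0469), np.float64(0.0503), np.float64(0.0468), np.float64(0.0504)]
[nan nan] nan [[0.4957, 0.0778], [0.6294, 0.0681], [nan, nan], [0.639, 0.2028]] nan
wq 8 [np.float64(0.047), np.float64(0.0502), np.float64(0.0471), np.float64(0.0502), np.float64(0.0473), np.float64(0.0499), np.float64(0.047), np.float64(0.0502)]
[0.5649 0.1029] -0.0721 [[0.4959, 0.0778], [0.6296, 0.0682], [0.5056, 0.2125], [0.6392, 0.2027]] 0.0001
glass z 0.04630037277446386
heat 0.0998 397 [ 0.5764 -0.0375  0.0983] [ 0.5647 -0.0515  0.0939] [ 0.5862 -0.0244  0.1011]
knob 0.0893 378 [ 0.467  -0.0292  0.0878] [ 0.4417 -0.0375  0.0834] [ 0.4886 -0.0214  0.0902]
pot2 top 55 [ 0.4458 -0.2148  0.1551] mid [ 0.4456 -0.2137] ang 1.801 len 0.051
pot2 wb 649 [ 0.4486 -0.2168  0.1539] mid [ 0.4484 -0.2162] ang 1.768 len 0.054
pot1 top 58 [ 0.4514 -0.3601  0.1376] mid [ 0.4514 -0.3592] ang 1.513 len 0.047
pot1 wb 604 [ 0.4539 -0.362   0.1357] mid [ 0.4539 -0.3625] ang 1.552 len 0.053
dot2 4 [[ 0.4249 -0.2172  0.098 ]]
dot1 5 [[ 0.4298 -0.3602  0.08  ]]
probe top 58 [0.4929 0.3776 0.1704] [0.4786 0.3645 0.1652] [0.5062 0.3923 0.1765] ((492.607177734375, 377.6331481933594), (24.512773513793945, 23.79035186767578), 39.99058532714844)
probe wq 439 [0.4949 0.375  0.1695] [0.4795 0.3617 0.1651] [0.5078 0.3895 0.1723] ((493.6751708984375, 375.5515441894531), (24.557254791259766, 23.678327560424805), 27.28343963623047)meas.py:18: RuntimeWarning: Mean of empty slice.
  W=np.array([m[ids==i].mean(0) for i in range(4)])
  ret = um.true_divide(
```

```bash
python3 - <<'E'
from meas import *
o=np.array([.5649,.1029]);yaw=-.0721;R=np.array([[np.cos(yaw),-np.sin(yaw)],[np.sin(yaw),np.cos(yaw)]])
loc=lambda p:(np.asarray(p)[...,:2]-o)@R
print('heat',loc([.5760,-.0378]),'knob',loc([.466,-.0295]))
im,d,c=load('wp')
vv,uu=np.mgrid[0:420,0:560];W=onplane(np.stack([uu,vv],-1).reshape(-1,2),c,.059);L=loc(W).reshape(420,560,2)
g=im.min(2).astype(float);X=cloud(d,c)
print('housing z',np.median(X[(abs(L[...,0]-.09)<.01)&(abs(L[...,1]+.14)<.008)][:,2]))
for x in np.arange(.0,.13,.003):
    m=(abs(L[...,0]-x)<.0015)&(abs(L[...,1]+.14)<.018);print(round(x,4),m.sum(),g[m].mean().round(0) if m.any() else '',end=' | ')
E
```

```text
heat [ 0.02120684 -0.13953483] knob [-0.08910528 -0.13918053]
housing z 0.058687498959653195
0.0 65 73.0 | 0.003 68 64.0 | 0.006 64 58.0 | 0.009 67 58.0 | 0.012 67 57.0 | 0.015 66 51.0 | 0.018 68 51.0 | 0.021 68 49.0 | 0.024 67 46.0 | 0.027 70 51.0 | 0.03 69 65.0 | 0.033 69 79.0 | 0.036 71 73.0 | 0.039 70 78.0 | 0.042 71 80.0 | 0.045 71 82.0 | 0.048 70 83.0 | 0.051 75 85.0 | 0.054 70 136.0 | 0.057 74 109.0 | 0.06 74 83.0 | 0.063 74 81.0 | 0.066 74 83.0 | 0.069 75 82.0 | 0.072 74 83.0 | 0.075 77 88.0 | 0.078 75 90.0 | 0.081 78 82.0 | 0.084 75 83.0 | 0.087 79 83.0 | 0.09 77 95.0 | 0.093 80 83.0 | 0.096 76 84.0 | 0.099 81 86.0 | 0.102 80 91.0 | 0.105 77 92.0 | 0.108 84 92.0 | 0.111 78 92.0 | 0.114 82 83.0 | 0.117 83 109.0 | 0.12 79 145.0 | 0.123 84 154.0 | 0.126 83 154.0 | 0.129 82 155.0 |
```

```bash
cat >> h.py <<'E'
G=.0187
yaw=-.0721;o=np.array([.5649,.1029]);Rp=np.array([[np.cos(yaw),-np.sin(yaw)],[np.sin(yaw),np.cos(yaw)]])
def pw(x,y,z): return np.r_[o+Rp@[x,y],z]
def st(m=''):
    s=env.get_state();print(m,'t',round(s['time'],1),np.round(s['eef_pos'],4),'F',np.round(s['wrist_force'],1),'w',round(s['grip_width'],4),'gf',round(s['grip_force'],1))
E
python3 - <<'E'
from h import *
zg=.083-G
k=pw(-.089,-.1393,zg);a=pick(k,yaw+np.pi/2,-1.3)
env.set_gripper(.06)
env.move_ptp(k+[0,0,.1],quat(a));env.line_to(k,speed=.12);env.set_gripper(0,40);st('knob')
q=np.array(env.get_state()['q']);q[5]+=1.22;env.move_joints(q);env.pause(.2);st('turned')
env.set_gripper(.06);env.line_to(k+[0,0,.1],speed=.25)
zs=.098-.010-G
h=pw(.0212,-.1395,zs);a=pick(h,yaw+np.pi/2)
env.move_ptp(h+[0,0,.09],quat(a));env.line_to(h,speed=.12);env.set_gripper(0,30);st('heat')
env.line_to(h+pw(.0338,0,0)-pw(0,0,0),speed=.05);st('slid')
env.set_gripper(.05);e=np.array(env.get_state()['eef_pos']);env.line_to(e+[0,0,.12],speed=.25)
view('wp2',[.62,.06,.30],-np.pi/2)
im,_,_=load('wp2');save('ctl.png',cv2.resize(im[70:330,280:470],None,fx=2.2,fy=2.2));st()
E
```

```text
knob t 10.2 [ 0.4661 -0.0296  0.0643] F [-0.2  0.5  0.5] w 0.0003 gf 0.0
turned t 11.5 [ 0.4661 -0.0296  0.0643] F [ 0.2 -0.4 -1.3] w -0.0003 gf 0.0
heat t 15.6 [ 0.5765 -0.0368  0.0704] F [0.4 8.5 6.9] w 0.0262 gf 29.1
slid t 16.5 [ 0.6106 -0.0392  0.0704] F [1.  7.8 5.7] w 0.0263 gf 29.1
 t 18.5 [0.62   0.0593 0.2993] F [ 0.  -0.4  0.4] w 0.05 gf 0.0
```

View pics/ctl.png

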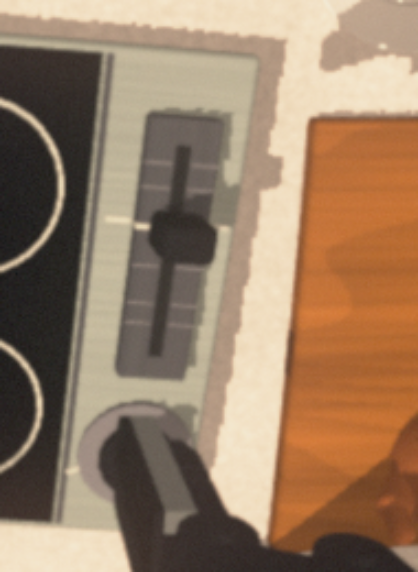

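The slider covers the white line well, but the knob grip shut to 0 width, so that grasp missed. I'll look at the knob unobstructed.

```bash
python3 - <<'E'
from h import *
view('wk',[.50,-.03,.28],-np.pi/2)
im,d,c=load('wk');X=cloud(d,c)
view('wk2',[.40,-.20,.34],0)
im2,d2,c2=load('wk2')
Y=cloud(d2,c2)
for n,X in(('wk',X),('wk2',Y)):
    m=(np.hypot(X[...,0]-.466,X[...,1]+.0295)<.04)&(X[...,2]<.11)&(X[...,2]>.075);s=X[m];print(n,len(s))
    if len(s)>5: print(np.percentile(s[:,2],[5,50,95]),s.mean(0),cv2.minAreaRect((s[:,:2]*1000).astype(np.float32)))
save('k2.png',np.hstack([cv2.resize(im,(400,300)),cv2.resize(im2,(400,300))]))
E
```

```text
wk 537
[0.0843684  0.08803968 0.08954565] [ 0.46714392 -0.03044364  0.08760585] ((465.12640380859375, -30.398170471191406), (13.989818572998047, 45.71836471557617), 85.94113159179688)
wk2 647
[0.0782142  0.08786185 0.08960377] [ 0.46402437 -0.031567    0.08683177] ((464.6665344238281, -30.3629093170166), (15.24545955657959, 45.01833724975586), 86.56623077392578)
```

View pics/k2.png

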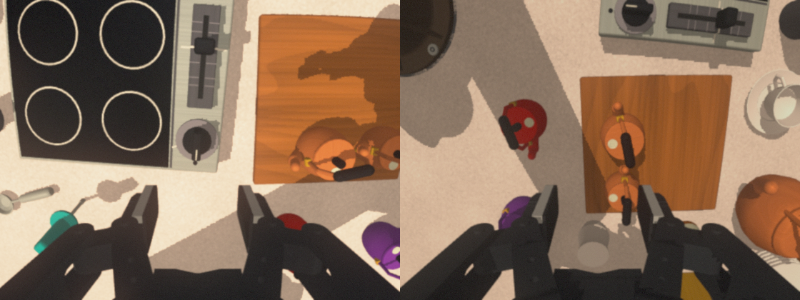

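The knob is untouched: dash towards the robot (off), centre (0.465, -0.0304). I'll regrip a little lower and check the width before turning.

```bash
python3 - <<'E'
from h import *
k=np.array([.4655,-.0302,.081-G]);a=pick(k,yaw+np.pi/2,-1.3)
env.set_gripper(.05)
env.move_ptp(k+[0,0,.1],quat(a));print(a,np.round(env.get_state()['q'],2));env.line_to(k,speed=.12);st('down')
for w in (.03,.02,.015,.012,.01,0):
    env.set_gripper(w,40);st(w)
    if env.get_state()['grip_force']>5: break
im,_=env.camera('wrist');save('g1.png',im[:, :])
E
```

```text
1.4986963267948965 [-0.21  0.32  1.98 -0.    0.83 -1.7 ]
down t 23.8 [ 0.4658 -0.0304  0.0628] F [ 0.6 -0.4 -1. ] w 0.05 gf 0.0
0.03 t 24.1 [ 0.4656 -0.0302  0.0626] F [-0.2  1.6 -0. ] w 0.0302 gf 0.0
0.02 t 24.4 [ 0.4655 -0.0302  0.0623] F [-0.2  0.8  0.7] w 0.0202 gf 0.0
0.015 t 24.6 [ 0.4655 -0.0296  0.0623] F [1.6 6.9 1.2] w 0.0151 gf 3.5
0.012 t 24.8 [ 0.4656 -0.0302  0.0627] F [-1.5 -0.3  7.7] w 0.0118 gf 3.7
0.01 t 25.0 [ 0.4657 -0.03    0.0627] F [-0.9  3.6  7.1] w 0.0099 gf 4.0
0 t 25.3 [ 0.4657 -0.0302  0.0625] F [-0.1  2.1  6.2] w 0.0 gf 3.0
```

View pics/g1.png

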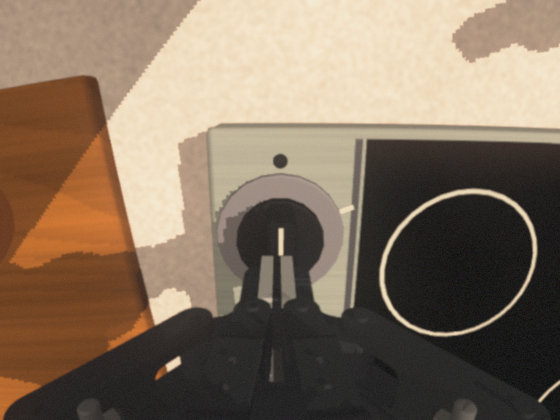

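The fingers closed fully with about 3 N, so I need a side view of what they hold.

```bash
python3 - <<'E'
from h import *
c=env.calibration('scene');im,d=env.camera('scene')
p=cv2.projectPoints(np.array([[.4655,-.0302,.081]]),cv2.Rodrigues(c['T'][:3,:3].T)[0],-c['T'][:3,:3].T@c['T'][:3,3],c['mtx'],c['D'])[0].ravel();print(p)
u,v=map(int,p);save('g2.png',cv2.resize(im[v-60:v+40,u-70:u+70],None,fx=5,fy=5,interpolation=cv2.INTER_CUBIC))
E
```

```text
[294.9669519  212.00768433]
```

View pics/g2.png

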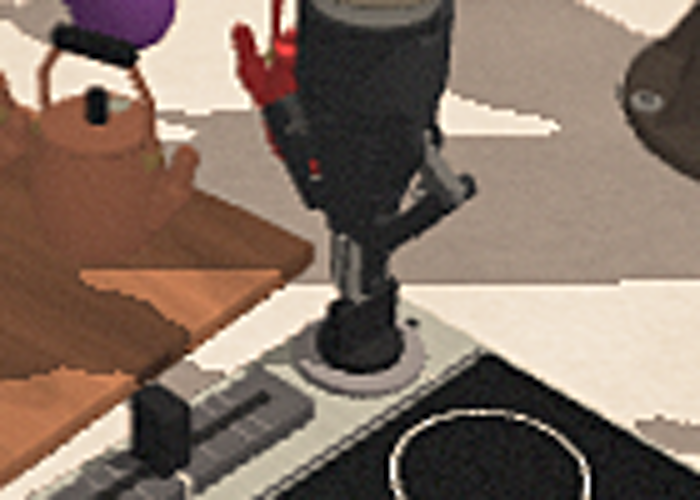

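```bash
python3 - <<'E'
from h import *
env.set_gripper(.05);env.line_to([.4655,-.0302,.2],speed=.25)
a=pick([.6,-.28,.1],0)
for w in (0,.02):
    env.set_gripper(w,40)
    env.move_ptp([.6,-.28,.08],quat(a));r=env.line_to([.6,-.28,.01],speed=.03,stop_force=4);st((w,r))
env.line_to([.6,-.28,.12],speed=.25)
E
```

```text
(0, False) t 30.8 [ 0.6    -0.28    0.0101] F [-0.3 -0.5  0.4] w 0.0002 gf 0.0
(0.02, False) t 34.0 [ 0.6    -0.28    0.0101] F [-0.7  0.2 -0.7] w 0.0201 gf 0.0
```

The reported TCP sits well below the real fingertips, so I'll find the offset by touch.

```bash
python3 - <<'E'
from h import *
for w in (0,.03):
    env.set_gripper(w,40)
    env.line_to([.6,-.28,.02],speed=.15);r=env.line_to([.6,-.28,-.02],speed=.02,stop_force=4);st((w,r))
env.line_to([.6,-.28,.12],speed=.25)
E
```

```text
(0, True) t 37.1 [ 0.6    -0.28   -0.0084] F [-1.7  1.   6.3] w 0.0 gf 3.2
(0.03, True) t 39.1 [ 0.6    -0.28   -0.0089] F [-2.1  0.5  6.7] w 0.0299 gf 3.4
```

The fingertips are about 26.5 mm behind the reported TCP, and the wrist image confirms it: the tip's front edge appears at row 258, with 253 predicted. I'll correct for this and turn the knob.

```bash
sed -i 's/^G=.*/G=.045  # fingertips found 26.5 mm behind the reported TCP/' h.py; python3 - <<'E'
from h import *
k=np.array([.4655,-.0302,.082-G]);a=pick(k,yaw+np.pi/2,-1.3)
env.set_gripper(.05)
env.move_ptp(k+[0,0,.1],quat(a));r=env.line_to(k,speed=.1,stop_force=12);st(r)
env.set_gripper(0,40);st('grip')
s=env.get_state()
if s['grip_width']>.008:
    q=np.array(s['q']);q[5]+=1.2;env.move_joints(q);env.pause(.2);st('turned');print(env.get_state()['ft_torque'])
env.set_gripper(.05);env.line_to(k+[0,0,.12],speed=.25)
view('wk3',[.54,-.03,.28],-np.pi/2)
X=cloud(*load('wk3')[1:])
def rect(x,y,r,z0,z1):
    s=X[(np.hypot(X[...,0]-x,X[...,1]-y)<r)&(X[...,2]<z1)&(X[...,2]>z0)];return cv2.minAreaRect((s[:,:2]*1000).astype(np.float32)) if len(s) else None
print('knob',rect(.4655,-.03,.04,.083,.1));b=rect(.61,-.04,.04,.093,.11);print('heat',b,(np.array(b[0])/1e3-o)@Rp)
E
```

```text
False t 42.4 [ 0.4658 -0.0303  0.0374] F [ 0.   0.2 -0.2] w 0.05 gf 0.0
grip t 42.8 [ 0.4658 -0.0289  0.0377] F [ 1.9 17.   8.4] w 0.013 gf 39.3
turned t 44.1 [ 0.4644 -0.0298  0.0377] F [ -7.9 -15.3   3.1] w 0.0133 gf 40.1
[-2.63622448  1.4766689  -0.11854538]
knob ((465.4627380371094, -30.358415603637695), (13.981400489807129, 45.34219741821289), 17.375009536743164)
heat ((609.5835571289062, -40.88956832885742), (28.160568237304688, 19.49135398864746), 85.8523178100586) [ 0.05492571 -0.1401971 ]
```

Both controls read right: the knob turned 1.2 rad, and the slider is at 0.0549 against the line at 0.0550. Now the pots.

```bash
cat > pot.py <<'E'
from h import *
def carry(src,zb,ang,ring,foot0=.018):
    g=np.array([*src,zb+.002-G]);a=pick(g,ang-np.pi/2)
    if np.cos(a)<0: print('flipped',a)
    env.set_gripper(.06)
    env.move_ptp(g+[0,0,.09],quat(a));r=env.line_to(g,speed=.12,stop_force=12);st(('down',r))
    env.set_gripper(0,60);st('grip')
    if env.get_state()['grip_width']<.01: raise SystemExit('missed')
    e=np.array(env.get_state()['eef_pos']);env.line_to(e+[0,0,.14],speed=.12);st('lifted')
    z=e[2]+.045-foot0
    b=0. if np.cos(a)>0 else np.pi*np.sign(a)
    env.line_to([ring[0],ring[1],z+.115],quat(b),speed=.15)
    env.line_to([ring[0],ring[1],z+.015],speed=.1);env.pause(.3)
    r=env.line_to([ring[0],ring[1],z-.006],speed=.03,stop_force=4);st(('placed',r))
    env.set_gripper(.06);e=np.array(env.get_state()['eef_pos']);env.line_to(e+[0,0,.12],speed=.2)
E
python3 - <<'E'
from pot import *
carry((.447,-.2155),.148,1.785,(.6391,.2028))
c=env.calibration('top');im,d=env.camera('top');save('t2.png',cv2.resize(im[130:330,130:410],None,fx=2.8,fy=2.8))
E
```

```text
('down', False) t 50.2 [ 0.4473 -0.2157  0.1055] F [ 0.2 -0.1  0.3] w 0.0601 gf 0.0
grip t 50.7 [ 0.4469 -0.2155  0.1055] F [-2.3  0.5  6.1] w 0.0135 gf 58.4
lifted t 52.1 [ 0.4467 -0.2154  0.2448] F [-0.8 -0.3 -4.8] w 0.0132 gf 58.6
('placed', True) t 57.2 [0.639  0.2033 0.1337] F [-0.4  1.7  3.1] w 0.0129 gf 59.5
```

View pics/t2.png

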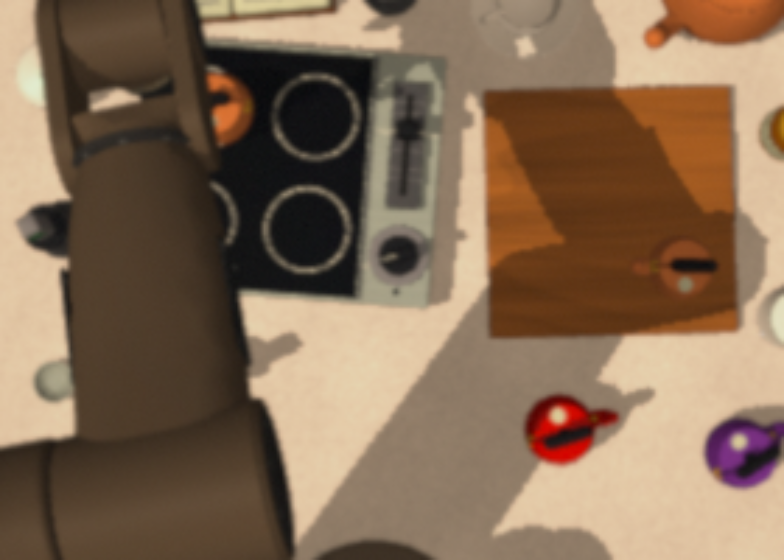

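Pot2 stands on ring4 at (230,105) in the crop, the knob points to on, and pot1 is at (687,265). I'll recheck pot1's position, carry it, then measure everything.

```bash
cat >> meas.py <<'E'
def bar(X,im,xy,zt,r=.09):
    m=(np.hypot(X[...,0]-xy[0],X[...,1]-xy[1])<r)&(abs(X[...,2]-zt)<.007)&(im.max(2)<80);s=X[m]
    if len(s)<10: return None
    mu=s.mean(0);w,v=np.linalg.eigh(np.cov((s-mu)[:,:2].T));pr=(s-mu)[:,:2]@v[:,1]
    return (mu[:2]+v[:,1]*(pr.max()+pr.min())/2).round(4),(np.arctan2(v[1,1],v[0,1])%np.pi).round(3),len(s),np.ptp(pr).round(3)
def dot(X,im,c,xy,zt):
    m=(np.hypot(X[...,0]-xy[0],X[...,1]-xy[1])<.035)&(abs(X[...,2]-zt)<.012)&(im.min(2)>110)
    v,u=np.nonzero(m);return len(u),(onplane([[u.mean(),v.mean()]],c,zt)[0].round(4) if len(u) else None)
E
python3 - <<'E'
from meas import *
from pot import carry
view('p1',[.50,-.28,.32],-np.pi/2)
im,d,c=load('p1');b=bar(cloud(d,c),im,(.453,-.361),.138);print(b)
carry(b[0]-[.0015,0],.130,b[1],(.4958,.0778))
view('f1',[.62,.10,.34],-np.pi/2)
view('f2',[.46,.14,.34],np.pi/2)
view('f3',[.55,.34,.34],-np.pi/2)
for n in ('f1','f2','f3'):
    im,d,c=load(n);X=cloud(d,c)
    for p,ring,h in (('pot1',(.4958,.0778),.062),('pot2',(.6391,.2028),.080)):
        print(n,p,bar(X,im,ring,.045+h+.058),'dot',dot(X,im,c,(ring[0],ring[1]),.045+h))
    m=(np.hypot(X[...,0]-.493,X[...,1]-.3755)<.05)&(abs(X[...,2]-.171)<.006);s=X[m]
    if len(s)>20: print(len(s),s.mean(0),cv2.minAreaRect((s[:,:2]*1000).astype(np.float32)))
a=[cv2.resize(load(n)[0],(400,300)) for n in('f1','f2')]
b=load('f3')[0];save('f.png',np.vstack([np.hstack(a),np.hstack([cv2.resize(b,(400,300)),cv2.resize(b[120:330,100:380],(400,300))])]));st()
E
```

```text
(array([ 0.4537, -0.3626]), np.float64(1.548), 617, np.float64(0.053))
('down', False) t 63.4 [ 0.4525 -0.3629  0.0876] F [ 1.   0.1 -0.6] w 0.0599 gf 0.0
grip t 63.8 [ 0.4523 -0.3628  0.0875] F [-1.2  0.7  6.1] w 0.014 gf 58.4
lifted t 65.2 [ 0.452  -0.3626  0.2268] F [-0.5  0.3 -3.7] w 0.0139 gf 58.4
('placed', True) t 70.2 [0.4956 0.0778 0.1145] F [-0.5  0.3  6.5] w 0.0143 gf 59.4
f1 pot1 (array([0.4983, 0.0773]), np.float64(1.559), 506, np.float64(0.053)) dot (17, array([0.4786, 0.0787, 0.107 ]))
f1 pot2 (array([0.6353, 0.1812]), np.float64(1.57), 799, np.float64(0.056)) dot (53, array([0.6122, 0.1856, 0.125 ]))
341 [0.49552438 0.37297814 0.16932712] ((494.3793640136719, 374.5583190917969), (25.41804313659668, 24.525611877441406), 25.488161087036133)
f2 pot1 (array([0.4938, 0.0772]), np.float64(1.601), 631, np.float64(0.052)) dot (177, array([0.4748, 0.0776, 0.107 ]))
f2 pot2 (array([0.6302, 0.1812]), np.float64(1.552), 486, np.float64(0.053)) dot (84, array([0.6156, 0.184 , 0.125 ]))
456 [0.49226415 0.37331158 0.16937387] ((492.7099304199219, 374.30084228515625), (23.875703811645508, 24.032318115234375), 28.367393493652344)
f3 pot1 (array([0.4977, 0.0785]), np.float64(1.583), 549, np.float64(0.052)) dot (75, array([0.4723, 0.0786, 0.107 ]))
f3 pot2 (array([0.634 , 0.1822]), np.float64(1.545), 951, np.float64(0.057)) dot (0, None)
465 [0.49536427 0.37541218 0.16948029] ((493.7062072753906, 375.4169006347656), (24.61562728881836, 23.95223617553711), 27.703025817871094)
 t 79.4 [0.55 0.34 0.34] F [-0.2  0.1  0.4] w 0.0598 gf 0.0
```

View pics/f.png

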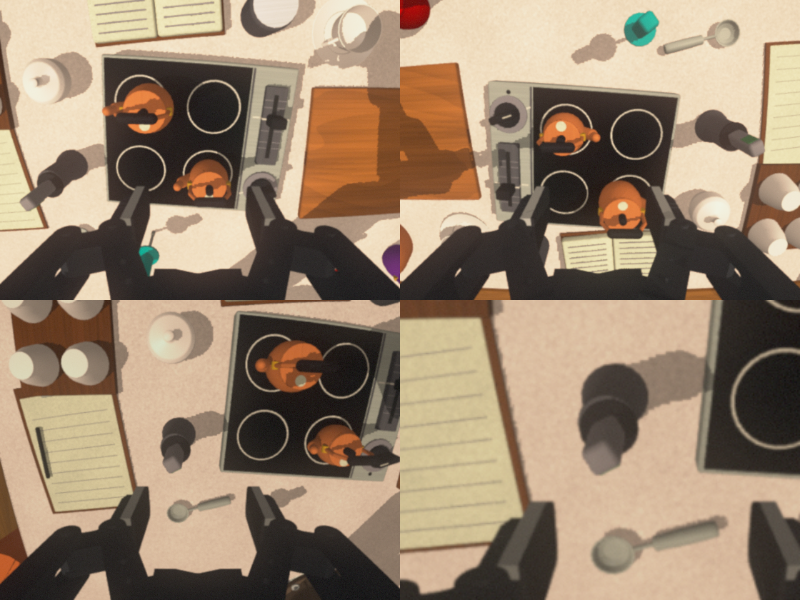

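f.png shows pot1 on its ring, but pot2 has been knocked off-centre to (0.633, 0.1815), 22 mm from ring4. I'll re-seat it and recheck.

```bash
python3 - <<'E'
from meas import *
from pot import carry
carry((.6328,.1815),.175,1.556,(.6391,.2028),foot0=.045)
view('f4',[.66,.12,.34],-np.pi/2)
view('f5',[.47,.14,.34],np.pi/2)
B={'pot1':[],'pot2':[]}
for n in ('f4','f5'):
    im,d,c=load(n);X=cloud(d,c)
    for p,ring,h in (('pot1',(.4958,.0778),.062),('pot2',(.6391,.2028),.080)):
        b=bar(X,im,ring,.045+h+.058);B[p].append(b[0]);print(n,p,b,'dot',dot(X,im,c,ring,.045+h))
for p in B: print(p,np.mean(B[p],0))
print(plate(rings(load('wq')[0],load('wq')[2]))[2]);st()
E
```

```text
('down', False) t 82.1 [0.6332 0.1816 0.1328] F [0.  0.5 0.4] w 0.0601 gf 0.0
grip t 82.6 [0.633  0.1815 0.1326] F [-1.5 -1.   5.8] w 0.014 gf 58.5
lifted t 84.0 [0.6327 0.1815 0.2717] F [-0.7 -0.5 -5.6] w 0.0138 gf 58.5
('placed', True) t 86.3 [0.6391 0.2026 0.1327] F [-0.4 -0.7  5.8] w 0.014 gf 59.8
f4 pot1 (array([0.4995, 0.0774]), np.float64(1.569), 409, np.float64(0.052)) dot (54, array([0.4756, 0.078 , 0.107 ]))
f4 pot2 (array([0.642 , 0.2011]), np.float64(1.583), 718, np.float64(0.054)) dot (40, array([0.6131, 0.2025, 0.125 ]))
f5 pot1 (array([0.4938, 0.0772]), np.float64(1.602), 643, np.float64(0.053)) dot (183, array([0.4749, 0.0776, 0.107 ]))
f5 pot2 (array([0.6363, 0.1982]), np.float64(1.567), 416, np.float64(0.047)) dot (147, array([0.619 , 0.2026, 0.125 ]))
pot1 [0.49665 0.0773 ]
pot2 [0.63915 0.19965]
[[0.4959  0.07775]
 [0.62955 0.06815]
 [0.5056  0.2125 ]
 [0.63925 0.20275]]
 t 92.2 [0.47   0.14   0.3399] F [ 0.1 -0.3 -0.1] w 0.06 gf 0.0
```

Both pots are now centred to within a few mm. Next, the probe.

```bash
python3 - <<'E'
from h import *
import json
g=np.array([.4936,.3749,.136-G]);a=pick(g,.48);print('psi',a)
env.set_gripper(.055)
env.move_ptp(g+[0,0,.1],quat(a));r=env.line_to(g,speed=.1,stop_force=10);st(r)
env.set_gripper(0,50);env.pause(.2);st('grip')
e=np.array(env.get_state()['eef_pos']);json.dump([list(e),a],open('probe.json','w'))
env.line_to(e+[0,0,.2],speed=.12);env.pause(.3);st('lifted')
t=np.array([.475,.0777,e[2]+.107-.015])
env.line_to(t+[0,0,.1],speed=.15);env.line_to(t+[0,0,.03],speed=.1);env.pause(.2);st('above pot1')
# check the tip with the scene camera
c=env.calibration('scene');im,d=env.camera('scene')
f=lambda P:cv2.projectPoints(np.array([P],float),cv2.Rodrigues(c['T'][:3,:3].T)[0],-c['T'][:3,:3].T@c['T'][:3,3],c['mtx'],c['D'])[0].ravel()
print('tip expected',f([.475,.0777,.137]),'dot',f([.475,.0777,.107]));u,v=map(int,f([.475,.0777,.137]))
save('tip.png',cv2.resize(im[v-60:v+40,u-60:u+60],None,fx=6,fy=6,interpolation=cv2.INTER_CUBIC))
E
```

```text
psi 0.48
False t 94.8 [0.4939 0.3751 0.0916] F [-0.2 -0.5  0.1] w 0.0548 gf 0.0
grip t 95.4 [0.4939 0.375  0.0915] F [-0.6  0.2  6.4] w 0.0233 gf 49.4
lifted t 97.5 [0.4939 0.375  0.2914] F [0.4 0.5 0.1] w 0.0236 gf 48.9
above pot1 t 100.7 [0.4752 0.0777 0.214 ] F [-0.2 -0.  -1.6] w 0.0231 gf 48.9
tip expected [328.87193048 213.21168115] dot [327.62852951 223.02124671]
```

View pics/tip.png

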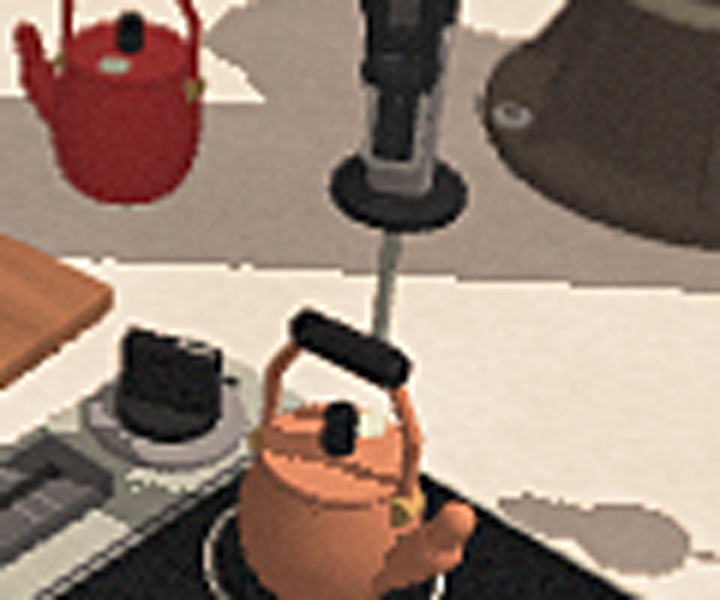

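In tip.png the stem at (380,335), extended downward, lands on the dot at (372,422), and it's upright. Pressing now.

```bash
cat > press.py <<'E'
from h import *
import json
e,a=json.load(open('probe.json'));e=np.array(e)
def press(x,y,zd):
    t=np.array([x,y,e[2]+zd-.015])
    s=np.array(env.get_state()['eef_pos'])
    env.line_to([s[0],s[1],max(s[2],t[2]+.09)],quat(a),speed=.12)
    env.line_to(t+[0,0,.09],speed=.15);env.line_to(t+[0,0,.01],speed=.08);env.pause(.4)
    f=np.mean([(env.pause(.05),env.get_state()['wrist_force'][2])[1] for _ in range(8)])
    r=env.line_to(t-[0,0,.004],speed=.01,stop_force=8);st(r)
    for i in range(5):
        env.pause(.1);F=np.mean([(env.pause(.05),env.get_state()['wrist_force'][2])[1] for _ in range(8)])-f
        print('push N',round(F,2))
        if F>2: break
        p=np.array(env.get_state()['eef_pos']);env.line_to([t[0],t[1],t[2]-.004-.0012*(i+1)],speed=.01,stop_force=8)
    env.pause(1.);F=np.mean([(env.pause(.05),env.get_state()['wrist_force'][2])[1] for _ in range(8)])-f;print('held N',F);st()
    env.line_to(t+[0,0,.09],speed=.1)
E
python3 - <<'E'
from press import *
press(.475,.0777,.107)
E
```

```text
False t 105.2 [0.475  0.0777 0.1796] F [-0.8 -0.4  1.5] w 0.0235 gf 49.2
push N 2.18
held N 1.9478171768462422
 t 107.1 [0.475  0.0777 0.1795] F [ 0.1 -0.   1.2] w 0.0234 gf 49.2
```

```bash
python3 - <<'E'
from meas import *
for n in('wrist','top','scene'):
    c=env.calibration(n);im,d=env.camera(n);X=cloud(d,c)
    for p,ring,h in (('pot1',(.4958,.0778),.062),('pot2',(.6391,.2028),.080)):
        print(n,p,bar(X,im,ring,.045+h+.058,.05),'dot',dot(X,im,c,ring,.045+h))
from press import *
press(.6185,.2025,.125)
E
```

```text
wrist pot1 (array([0.4941, 0.089 ]), np.float64(1.537), 561, np.float64(0.03)) dot (259, array([0.4752, 0.0775, 0.107 ]))
wrist pot2 (array([0.6365, 0.2017]), np.float64(1.572), 1136, np.float64(0.055)) dot (281, array([0.6192, 0.2027, 0.125 ]))
top pot1 None dot (0, None)
top pot2 (array([0.6392, 0.2028]), np.float64(1.547), 64, np.float64(0.056)) dot (18, array([0.6192, 0.2046, 0.125 ]))
scene pot1 (array([0.4991, 0.082 ]), np.float64(1.599), 90, np.float64(0.048)) dot (33, array([0.4775, 0.0778, 0.107 ]))
scene pot2 (array([0.6423, 0.2063]), np.float64(1.581), 179, np.float64(0.056)) dot (44, array([0.6174, 0.2025, 0.125 ]))
False t 113.5 [0.6185 0.2025 0.1976] F [-1.3 -0.3  1.2] w 0.0235 gf 49.4
push N 2.29
held N 2.8403854574751124
 t 115.4 [0.6185 0.2025 0.1976] F [-0.1  0.7  2.1] w 0.0229 gf 49.4
```

Both readings are taken. The probe goes back to its stand.

```bash
python3 - <<'E'
from press import *
from meas import *
s=np.array(env.get_state()['eef_pos']);z=e[2]+.2
env.line_to([s[0],s[1],z],speed=.15);env.line_to([e[0],e[1],z],speed=.15);env.line_to(e+[0,0,.09],speed=.12);env.pause(.3)
r=env.line_to(e+[0,0,.002],speed=.05,stop_force=8);st(('in',r))
if r: raise SystemExit('blocked')
env.line_to(e,speed=.02,stop_force=6);env.set_gripper(.055);env.pause(.3);env.line_to(e+[0,0,.12],speed=.15)
view('e1',[.55,.16,.36],-np.pi/2)
im,d,c=load('e1');X=cloud(d,c)
for p,ring,h in (('pot1',(.4958,.0778),.062),('pot2',(.6391,.2028),.080)): print(p,bar(X,im,ring,.045+h+.058))
s=X[(np.hypot(X[...,0]-.493,X[...,1]-.375)<.05)&(X[...,2]>.15)];print('probe',np.percentile(s[:,2],95) if len(s) else 0,s.mean(0))
s=X[(np.hypot(X[...,0]-.4655,X[...,1]+.03)<.04)&(X[...,2]<.1)&(X[...,2]>.083)];print('knob',cv2.minAreaRect((s[:,:2]*1000).astype(np.float32)) if len(s) else 0)
im,_=env.camera('scene');save('end.png',im);st()
E
```

```text
('in', False) t 121.6 [0.494  0.3751 0.0938] F [-0.6 -1.  -0.6] w 0.0234 gf 49.1
pot1 (array([0.4974, 0.0771]), np.float64(1.547), 539, np.float64(0.052))
pot2 (array([0.64  , 0.2013]), np.float64(1.562), 816, np.float64(0.054))
probe 0.17101522781768747 [0.49589251 0.37124317 0.16564509]
knob ((465.2425842285156, -29.67929458618164), (14.676016807556152, 44.22806930541992), 17.739831924438477)
 t 125.4 [0.55   0.1602 0.3599] F [ 0.4 -0.1 -0.6] w 0.055 gf 0.0
```

View pics/end.png

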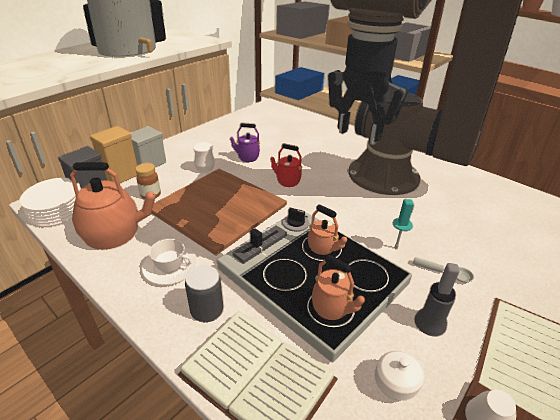

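The final picture shows both pots centred on their rings at (325,235) and (333,295), the probe seated in its stand at (447,290), the knob on, and the rest of the tableware where it was. Handing in.

```bash
python3 -c "
from workcell import env
print(env.finish_job())"
```

```text
the job is handed in; nothing more can be done
None
```

The job is handed in at about 125 s of 210 s, with every check I made passing but no verdict returned: switch on, slider on the keep-warm line, both pots (the two smallest, all that were present) centred on rings, temperatures taken smallest first, probe back in its stand.

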